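Fit the vent shutter onto a propagator lid

TASK

Fit the loose vent shutter onto the covered seed tray: tip it nose-down to slip the nose end of its oblong eye under the wide head of the stud, lower the tail until the whole shutter lies flat on the lid below the head, then slide it nose-first fully home, until the tail end of the eye meets the stud's stem and the sprung catch pops up behind its tail, and let go. Work gently, without pressing hard on the lid or its stud, and leave the pot, the bottle and the brush where they stand.

Things in the scene. Friction and masses are not known exactly. Their poses are not given: they have to be found in the camera images.
- shutter: Loose vent shutter: flat stiff black plastic plate 109 x 42 x 4 mm, about 60 g, lying on the table rib up. Origin on its underside below the middle of the rib; x along its length to the tail, z up. Plate from x = -74 (nose edge) to +35 mm (tail edge). Rectangular eye from x = -66 to -35 mm, 18 mm wide: an 8 mm bar is left at the nose, 12 mm bars at the sides.
- rib_top (a point): Middle of the top of the shutter's upright grip rib, at shutter x = 0, y = 0, z = 34 mm. The rib stands on the plate: 30 long (x) x 10 wide (y) x 30 mm tall (z = 4 to 34 mm).
- eye_nose (a point): On the shutter's underside, middle of the eye's nose-side edge: shutter x = -66, y = 0, z = 0 mm.
- eye_tail (a point): On the shutter's underside, middle of the eye's tail-side edge: shutter x = -35, y = 0, z = 0 mm.
- tray: Green seed tray with clear cover, fixed to the table, rim 220 x 180 mm; its flat rigid top, 100 mm above the table, carries a flush green panel with four black vent slots, a stud and a catch. Origin under its centre at table height; x along the 220 mm side, z up; the stud is on its -x half, the catch on its +x half.
- stud (a point): Middle of the slot in which the rigid steel stud is clamped (tray x = -45, y = 0, z = 100 mm), axes as the tray's. The stud itself stands up to 13 mm either way of this point along x, to be found by feel: a round stem 8 mm across under a flat bar head 44 long (x) x 10 wide x 4 mm thick centred on it; 10 mm gap under the head, its top 14 mm above the lid.
- catch_mid (a point): Lid point 80 mm in +x from stud: nominal middle of the sprung catch, which shifts with the stud. The shutter goes on with its x along the tray's x, nose to -x, and is home with eye_tail touching the stem's +x side: then its tail edge is 70 mm past that side and the catch (-x face 76 mm past the stem's axis, 2 mm clearance) springs up behind it.
- catch (a joint): Sprung catch, a steel block 8 (x) x 20 (y) mm standing 5 mm above the lid; the value is how far it is pushed down, 0 (up) to 0.0052 m (flush), about 0.6 N to start and 1.4 N at the bottom. The 31 mm eye passes the head only tipped nose-down 25 to 35 degrees, eye_nose drawn +x under the head to touch the stem; eye_tail then clears the head's +x end by about 3 mm as it is lowered.
- pot: Terracotta-coloured open pot, 72 mm across, 70 mm tall, loose; origin under its centre. Leave it alone.
- feed: White bottle, 56 mm across, 150 mm tall, loose; origin under its centre. Leave it alone.
- brush: Brush lying on the table, 180 mm long, loose. Leave it alone.
Mind the look-alikes: they are no part of the job. Several things have the shape of the shutter; the one meant has the colours described above.

How it is judged:
On the way, in this order (a step that is already met when the one before it is completed fails the run):
1. the shutter is tipped nose-down at the stud, the nose end of its eye below the level of the head and the tail end above (angle between shutter's own z axis and vertical above 0.2 rad and x of eye_nose in the frame of stud between -0.021 and 0.013 m and z of eye_nose in the frame of stud below 0.01 m and z of eye_tail in the frame of stud above 0.01 m and y of eye_nose in the frame of stud between -0.01 and 0.01 m and y of eye_tail in the frame of stud between -0.01 and 0.01 m), for 0.1 s.
2. the shutter is levelled, the whole eye below the head and around the stem (angle between shutter's own z axis and vertical below 0.1 rad and z of each of eye_nose, eye_tail in the frame of stud below 0.006 m and x of eye_nose in the frame of stud below 0.012 m and x of eye_tail in the frame of stud above -0.011 m and y of eye_nose in the frame of stud between -0.01 and 0.01 m and y of eye_tail in the frame of stud between -0.01 and 0.01 m), for 0.1 s.
At the end, for the whole second after the job is handed in: The shutter lies released and at rest, flat on the lid (within 3 mm and 0.02 rad), its eye around the stem below the head, within 0.15 rad of the tray's x axis, slid home so that the catch stands up behind its tail (pushed down less than 1.5 mm) (angle between shutter's own z axis and vertical below 0.02 rad and z of each of eye_nose, eye_tail in the frame of stud below 0.003 m and x of eye_tail in the frame of stud between -0.011 and 0.0205 m and value of joint catch below 0.0015 m and y of eye_nose in the frame of stud between -0.01 and 0.01 m and y of eye_tail in the frame of stud between -0.01 and 0.01 m and angle between the x axis of shutter and the x axis of tray, either way round below 0.15 rad and linear speed of shutter below 0.01 m/s and contact force between the fingers and shutter below 0.1 N); the robot touches nothing.
It fails at once if the lid or its stud is pressed with more than 25 N (contact force between tray and anything else above 25 N).
It fails at once if the pot, bottle or brush is moved by more than 30 mm (distance of any of pot, feed, brush from where it was at the start of the episode above 0.03 m).
It also fails if it takes over 56 s, if anything falls off the work surface, if the arm or the gripper's body presses on something with over 40 N, if the wrist force passes 120 N, or if a joint passes its speed limit or range.

ROBOT

A 7-joint arm with a two-finger parallel gripper is mounted at the origin on the work surface. World frame = base frame: x ahead of the robot, y to its left, z up, the work surface at z = 0. Lengths are in m, angles in rad, forces in N, time in s.
With the tool pointing down it reaches from about 0.4 to 0.85 m from the base axis. Payload 4.5 kg.
Tool frame: the origin (TCP) lies midway between the tips of the shut fingers; the grasp point (between the pads) lies 19 mm behind it; y points along the fingers, z is the direction in which the jaws open and shut, and the axes are right-handed (so a half turn about y gives the same grasp; the last joint's range is limited). The gripper opens to 88 mm and grips with 3 to 60 N. Pads are 18 mm wide; open, the fingers measure 123 mm over their backs; the gripper's body (75 mm by 187 mm) begins 45 mm behind the grasp point.
Start: joints at [1.162, 0.689, -0.195, 1.565, 0.157, 0.902, -0.215], TCP at [0.268, -0.565, 0.239] pointing down, gripper open.
Joint ranges: [-3.01, 3.01], [-0.46, 2.08], [-1.47, 1.51], [0.13, 2.56], [-1, 4.14], [0.04, 2.09], [-2.66, 2.66]. Speed limits (rad/s): [2.57, 2.57, 3.14, 3.14, 3.14, 3.14, 3.14].

INTERFACE

Orientations are given as a unit quaternion [x, y, z, w].
In Python, from plant import r, snapshot, get_calibration, job, boxes_of gives the robot as it stands. The module is installed in compiled form; this text tells all that it offers.
- The arm moves only by the shell command python3 -m handwheel 'ROWS' [OPENING] [FORCE]. ROWS is JSON, a list that holds one entry, the list of rows, each a list of 6 numbers: the shift along the tool's x, y, z as a fraction of full scale, then the turn, a rotation vector about the tool's x, y, z as a fraction of full scale. In form: [[[x, y, z, wx, wy, wz], ...]]. A call has 1 to 12 rows; each row is the pose to reach, as a shift and turn from the pose commanded when the call began, along the tool's axes at that moment, turning the shorter way round; what a row does not reach only later rows make up. Full scale, the value 1, is 100 cm for a shift and 180 degrees for a turn. A row lasts 1/12 s, in which the tool goes at most 41.7 mm and 7.16 degrees, less where a joint would pass 70% of its speed; a pose out of reach is approached as far as the arm can. A call with a number of a shift or a turn outside -1 to 1 is refused whole. A call with a gripper value outside its range is refused whole. OPENING is the opening, from -1 (shut) to 1 (fully open), set as the call begins (- or left out, the last holds). The fingers move at their own pace and stop on an object; FORCE is the grip in N (left out, the last holds). Time passes only in rows, so rows that repeat a pose let the fingers close. It gives the time, the measured TCP pose, the force and the opening at its end, in the units of the state.
- r.get_state(): the state, without advancing time (a new reading comes with each control period).
- snapshot(name): name is "scene" or "top"; returns the picture (480x640x3 uint8, red, green, blue); there is no depth.
- get_calibration(name): a dict with "fx", "fy", "cx", "cy" (pixels), "T" (4x4, takes a point from camera to world coordinates). Camera axes: x right, y down, z forward; pixel columns grow to the right and rows downward; lengths in m; the calibration is good to about 2 mm. A picture is of the moment at which its call begins. get_calibration takes no time and is no camera call.
- job.finish_job(): hands the job in, once; it reports no verdict.
Trained networks look in the newest picture that a camera, given by its name, has taken for a name from the list of things; names that differ only in an ending like _2 or _b are one class to them, and where a whole thing is asked for, a point or a joint stands for the part that bears it (a point fixed in the world has none). Each returns a list of dicts, best first, with "confidence" (0 to 1); they miss things now and then, are a little off and sometimes report something else, mostly with a low value. They report only what shows in the picture. A call takes as long as a camera call. They do not tell look-alikes from the thing itself.
- boxes_of(thing, camera): "bbox" ([left, top, right, bottom] in pixels, round what is visible of it).
The state is a dict: "clock": time; "q": joint angles; "qd": joint speeds; "joint_torque": joint torques, N m; "tool_pos": TCP position; "eef_rot": TCP orientation; "contact_force": force on the tool from outside, world axes, zero at the start; "moment": the same for the moment, N m; "opening": opening from 0.0 (shut) to 1.0 (fully open).
Only numpy, scipy, OpenCV 4.12 (cv2) and the standard library are available. Lean on these libraries where they do the work, as an engineer would, in place of code of your own. Each camera call takes 0.05 s, during which the arm holds its last target. There are 200 camera calls.

## Working session

There is one attempt and no reset: what is moved stays moved. The work goes in short steps, Python scripts to look and compute and a shell command to move; the robot and the scene stay as the last step left them, time stands still between calls to the robot, and variables do not carry over. Pictures are saved under pics/ and viewed, about 8 in all and at most 12, crops included, and the job is handed in when it is done.

```bash
mkdir -p pics; python3 - <<'E'
from plant import *
import cv2,numpy as np
for n in("scene","top"):
    im=snapshot(n); cv2.imwrite(f"pics/{n}0.png",im[:,:,::-1])
    c=get_calibration(n); print(n,c["fx"],c["fy"],c["cx"],c["cy"],np.round(c["T"],4).tolist())
    for t in("shutter","rib_top","stud","catch","tray","pot","feed","brush"):
        print(t,[(np.round(b["bbox"]).tolist(),round(b["confidence"],2)) for b in boxes_of(t,n)])
s=r.get_state();print(s["clock"],s["tool_pos"],s["eef_rot"],s["contact_force"])
E
```

```text
scene 443.05451987187007 443.05451987187007 319.0967705106498 236.5918906245419 [[-0.3209, 0.6413, -0.697, 1.1885], [0.9469, 0.2324, -0.2222, 0.229], [0.0195, -0.7313, -0.6818, 0.7227], [0.0, 0.0, 0.0, 1.0]]
shutter [([423.0, 248.0, 460.0, 283.0], 0.82), ([461.0, 288.0, 522.0, 325.0], 0.71), ([376.0, 219.0, 418.0, 246.0], 0.64), ([100.0, 252.0, 182.0, 305.0], 0.36)]
rib_top [([420.0, 247.0, 457.0, 286.0], 0.67), ([375.0, 220.0, 420.0, 249.0], 0.65), ([463.0, 289.0, 524.0, 325.0], 0.63)]
stud [([243.0, 201.0, 353.0, 314.0], 0.61)]
catch [([98.0, 253.0, 181.0, 304.0], 0.34)]
tray [([242.0, 206.0, 354.0, 318.0], 0.92)]
pot [([171.0, 201.0, 202.0, 238.0], 0.97), ([421.0, 252.0, 461.0, 284.0], 0.2)]
feed [([398.0, 297.0, 439.0, 361.0], 0.86)]
brush [([100.0, 254.0, 183.0, 303.0], 0.75)]
top 435.77765790532123 435.77765790532123 322.36786376788996 248.06943800519142 [[-0.019, -0.9934, 0.1127, 0.4411], [-0.9997, 0.0174, -0.0155, 0.0488], [0.0134, -0.113, -0.9935, 1.0223], [0.0, 0.0, 0.0, 1.0]]
shutter [([142.0, 248.0, 194.0, 277.0], 0.82), ([201.0, 270.0, 234.0, 316.0], 0.76), ([250.0, 305.0, 285.0, 352.0], 0.67), ([457.0, 232.0, 494.0, 267.0], 0.24)]
rib_top [([143.0, 247.0, 191.0, 278.0], 0.85), ([247.0, 304.0, 285.0, 351.0], 0.67)]
stud [([296.0, 182.0, 387.0, 287.0], 0.58), ([200.0, 269.0, 236.0, 316.0], 0.26)]
catch []
tray [([291.0, 182.0, 384.0, 287.0], 0.79)]
pot [([454.0, 232.0, 497.0, 267.0], 0.76)]
feed [([206.0, 176.0, 235.0, 208.0], 0.6), ([199.0, 268.0, 230.0, 318.0], 0.24)]
brush [([443.0, 144.0, 486.0, 216.0], 0.82)]
0.9 [ 0.26780747 -0.56472856  0.23873741] [ 0.15527462 -0.68982192  0.68987023 -0.15528867] [-0.7264299   0.61877755  0.23301981]
```

View pics/scene0.png

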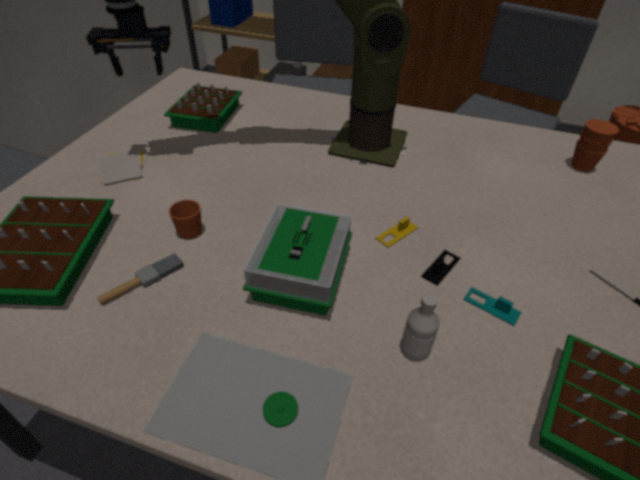

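View pics/top0.png

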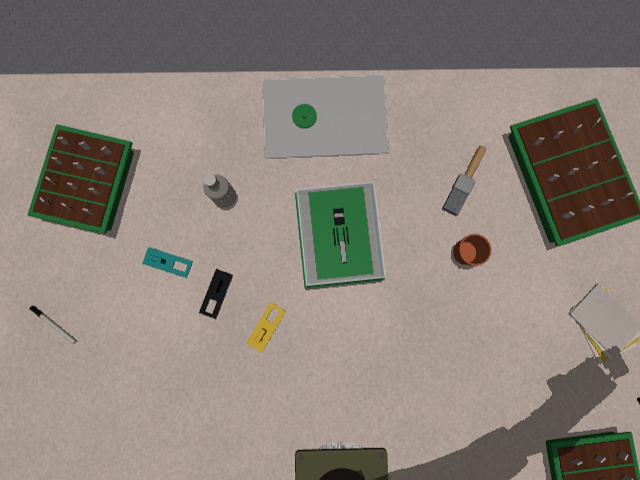

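The scene shows three shutter-shaped plates in the top view: teal (167,262), black (216,294) and yellow (266,327). Black fits the description. The stud's bar head is at about (343,248) and the dark catch at about (339,216). I'll confirm with enlarged crops.

```bash
python3 - <<'E'
import cv2,numpy as np
t=cv2.imread("pics/top0.png");s=cv2.imread("pics/scene0.png")
a=cv2.resize(t[260:325,190:245],(385,455),interpolation=cv2.INTER_CUBIC)
b=cv2.resize(t[178:292,290:390],(400,456),interpolation=cv2.INTER_CUBIC)
cv2.imwrite("pics/crop0.png",np.hstack([a[:455],b[:455]]))
E
```

```text
(no output)
```

View pics/crop0.png

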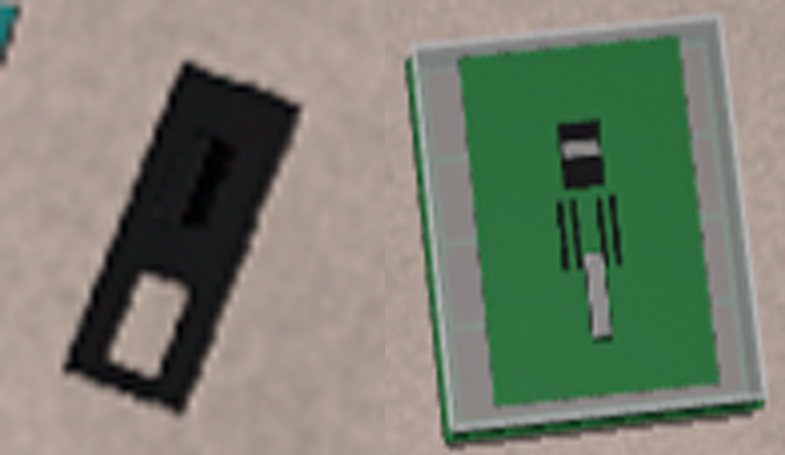

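The crop confirms the black shutter: rib toward the upper end and eye at the lower left, so the nose points toward the robot. The tray shows the stud head and the catch clearly. Next I compute their poses.

```bash
cat > h.py <<'E'
from plant import *
import numpy as np, cv2
from scipy.spatial.transform import Rotation as R
def px2w(uv,z,n="top"):
    c=get_calibration(n);T=np.array(c["T"]);uv=np.atleast_2d(uv).astype(float)
    d=np.c_[(uv[:,0]-c["cx"])/c["fx"],(uv[:,1]-c["cy"])/c["fy"],np.ones(len(uv))]@T[:3,:3].T
    return T[:3,3]+d*((z-T[2,3])/d[:,2])[:,None]
def w2px(p,n="top"):
    c=get_calibration(n);T=np.array(c["T"]);q=(np.atleast_2d(p)-T[:3,3])@T[:3,:3]
    return np.c_[q[:,0]/q[:,2]*c["fx"]+c["cx"],q[:,1]/q[:,2]*c["fy"]+c["cy"]]
E
python3 - <<'E'
from h import *
im=cv2.imread("pics/top0.png")
m=(im.max(2)<60).astype(np.uint8); m[:262]=0;m[325:]=0;m[:,:195]=0;m[:,240:]=0
cs,_=cv2.findContours(m,0,1);c=max(cs,key=cv2.contourArea);b=cv2.boxPoints(cv2.minAreaRect(c))
w=px2w(b,.004);print("sh corners",w.round(4).tolist(),"len",[np.linalg.norm(w[i]-w[i-1]).round(4) for i in range(4)])
ce=w.mean(0);e=[w[i]-w[i-1] for i in range(4)];L=max(e,key=np.linalg.norm);L/=np.linalg.norm(L);L*=np.sign(L[0])
print("centre",ce,"tail dir yaw",np.degrees(np.arctan2(L[1],L[0])),"origin",ce+L*.0195, "rib px", w2px(ce+L*.0195+[0,0,.03]))
def cr(p):return np.array([[ (x-385)/4+290,y/4+178] for x,y in p])
pan=px2w(cr([(460,60),(680,37),(718,383),(496,407)]),.1);print("panel",pan.round(4).tolist(),pan.mean(0))
rim=px2w(cr([(413,48),(720,17),(762,400),(450,432)]),.1);print("rim",rim.round(4).tolist(),rim.mean(0))
for q in(pan,rim):
    d=(q[0]+q[1]-q[2]-q[3]);print("yaw",np.degrees(np.arctan2(d[1],d[0])))
hd=px2w(cr([(585,253),(604,253),(611,336),(593,340)]),.114);print("head",hd.round(4).tolist(),hd.mean(0))
ca=px2w(cr([(562,142),(600,140),(600,157),(563,158)]),.105);print("catch",ca.mean(0))
s=r.get_state();print(R.from_quat(s["eef_rot"]).as_matrix().round(3))
for n,u in(("feed",(220,207)),("pot",(475,250)),):print(n,px2w(u,0))
E
```

```text
sh corners [[0.4133, 0.3207, 0.004], [0.5137, 0.2826, 0.004], [0.498, 0.2439, 0.004], [0.3979, 0.2824, 0.004]] len [np.float64(0.0413), np.float64(0.1074), np.float64(0.0417), np.float64(0.1072)]
centre [0.45574938 0.28242393 0.004     ] tail dir yaw -20.77488524579043 origin [0.47398151 0.27550734 0.004     ] rib px [[215.64328449 284.88912855]]
panel [[0.666, 0.0616, 0.1], [0.6769, -0.0578, 0.1], [0.4891, -0.0724, 0.1], [0.4786, 0.0455, 0.1]] [ 0.57764696 -0.00577252  0.1       ]
rim [[0.673, 0.0869, 0.1], [0.6876, -0.0799, 0.1], [0.4797, -0.0954, 0.1], [0.4659, 0.0699, 0.1]] [ 0.57656052 -0.00461045  0.1       ]
yaw 4.674448474499803
yaw 4.470675150552362
head [[0.558, -0.0027, 0.114], [0.5578, -0.0127, 0.114], [0.514, -0.0153, 0.114], [0.5121, -0.0058, 0.114]] [ 0.53544912 -0.00911374  0.114     ]
catch [ 0.61506444 -0.00252462  0.105     ]
[[-0.904  0.     0.428]
 [-0.428 -0.    -0.904]
 [-0.    -1.     0.   ]]
feed [[0.65971794 0.27455147 0.        ]]
pot [[ 0.54617074 -0.328945    0.        ]]
```

```bash
cat >> h.py <<'E'
def goal(p,yaw,tip=0,note=""):
    """TCP target p; jaw axis(tool z)=shutter y at tray/shutter yaw(deg); tip = nose-down deg"""
    s=r.get_state();Rc=R.from_quat(s["eef_rot"])
    S=R.from_euler("z",yaw,degrees=True)*R.from_euler("y",-tip,degrees=True) # nose(-x) down => rot about y negative
    M=S.as_matrix();Rt=R.from_matrix(np.c_[M[:,0]*-1*-1,-M[:,2],M[:,1]])
    sh=Rc.inv().apply(np.array(p)-s["tool_pos"]);rv=(Rc.inv()*Rt).as_rotvec()/np.pi
    print(note,"row",np.r_[sh,rv].round(4).tolist(),"deg",np.degrees(np.linalg.norm(rv)*np.pi).round(1),"mm",(np.linalg.norm(sh)*1e3).round(1))
def st():
    s=r.get_state();print("t",round(s["clock"],2),"p",s["tool_pos"].round(4),"F",s["contact_force"].round(2),"M",s["moment"].round(2),"op",round(s["opening"],3),"q",np.round(s["q"],2));return s
E
python3 - <<'E'
from h import *
S=R.from_euler("y",-30,degrees=True);print(S.apply([-1,0,0]))
goal((.474,.2755,.12),-20.8)
E
```

```text
[-0.8660254  0.        -0.5      ]
 row [-0.5463, 0.1187, -0.6708, -0.0, -0.7435, 0.0] deg 133.8 mm 873.3
```

```bash
python3 -m handwheel '[[[-0.5463,0.0,-0.6708,0,-0.7435,0],[-0.5463,0.0,-0.6708,0,-0.7435,0],[-0.5463,0.0,-0.6708,0,-0.7435,0],[-0.5463,0.0,-0.6708,0,-0.7435,0],[-0.5463,0.0,-0.6708,0,-0.7435,0],[-0.5463,0.0,-0.6708,0,-0.7435,0],[-0.5463,0.0,-0.6708,0,-0.7435,0],[-0.5463,0.0,-0.6708,0,-0.7435,0],[-0.5463,0.0,-0.6708,0,-0.7435,0],[-0.5463,0.0,-0.6708,0,-0.7435,0],[-0.5463,0.0,-0.6708,0,-0.7435,0],[-0.5463,0.0,-0.6708,0,-0.7435,0]]]' -0.1; python3 -c "
from h import *
st();goal((.474,.2755,.12),-20.8)"
```

```text
clock: 1.9
tool_pos: [0.3873, -0.0774, 0.2391]
eef_rot: [-0.585, 0.397, -0.398, 0.585]
contact_force: [1.1, -0.1, -0.7]
opening: 0.452
t 1.9 p [ 0.3873 -0.0774  0.2391] F [ 1.12 -0.06 -0.65] M [-0.08 -0.15  0.01] op 0.452 q [ 0.5   0.45 -0.61  2.2   0.45  0.61 -0.06]
 row [-0.2962, 0.1189, 0.2106, -0.0001, -0.2642, 0.0004] deg 47.6 mm 382.4
```

```bash
python3 -m handwheel '[[[-0.2962,0.119,0.2106,0,-0.2642,0],[-0.2962,0.119,0.2106,0,-0.2642,0],[-0.2962,0.119,0.2106,0,-0.2642,0],[-0.2962,0.119,0.2106,0,-0.2642,0],[-0.2962,0.119,0.2106,0,-0.2642,0],[-0.2962,0.119,0.2106,0,-0.2642,0],[-0.2962,0.119,0.2106,0,-0.2642,0],[-0.2962,0.119,0.2106,0,-0.2642,0],[-0.2962,0.119,0.2106,0,-0.2642,0],[-0.2962,0.119,0.2106,0,-0.2642,0],[-0.2962,0.119,0.2106,0,-0.2642,0],[-0.2962,0.119,0.2106,0,-0.2642,0]]]'; python3 -c "
from h import *
st();goal((.474,.2755,.008),-20.8)"
```

```text
clock: 2.9
tool_pos: [0.4753, 0.2725, 0.1194]
eef_rot: [0.696, -0.13, 0.13, -0.694]
contact_force: [0.5, -0.1, 0.3]
opening: 0.449
t 2.9 p [0.4753 0.2725 0.1194] F [ 0.51 -0.15  0.26] M [ 0.05 -0.16  0.02] op 0.449 q [-0.24  0.83 -0.63  1.89  0.77  0.68 -0.14]
 row [-0.0023, 0.1114, 0.0026, 0.0006, -0.0018, 0.0001] deg 0.3 mm 111.5
```

```bash
python3 -m handwheel '[[[-0.001,0.04,0.001,0,0,0],[-0.001,0.08,0.001,0,0,0],[-0.001,0.10,0.001,0,0,0],[-0.001,0.111,0.001,0,0,0],[-0.001,0.111,0.001,0,0,0],[-0.001,0.111,0.001,0,0,0],[-0.001,0.111,0.001,0,0,0]]]'; python3 -c "
from h import *
st();goal((.474,.2755,.008),-20.8)"
```

```text
clock: 3.48
tool_pos: [0.4759, 0.2746, 0.0103]
eef_rot: [-0.694, 0.129, -0.131, 0.696]
contact_force: [-0.2, -0.4, 1.2]
opening: 0.449
t 3.48 p [0.4759 0.2746 0.0103] F [-0.16 -0.4   1.2 ] M [ 0.05 -0.12  0.  ] op 0.449 q [-0.34  0.99 -0.45  1.92  0.96  0.46 -0.31]
 row [-0.0021, 0.0023, 0.0001, -0.0006, -0.0022, 0.0005] deg 0.4 mm 3.2
```

```bash
python3 -m handwheel '[[[-0.002,0.002,0,0,0,0],[-0.002,0.002,0,0,0,0],[-0.002,0.002,0,0,0,0],[-0.002,0.002,0,0,0,0],[-0.002,0.002,0,0,0,0],[-0.002,0.002,0,0,0,0],[-0.002,0.002,0,0,0,0],[-0.002,0.002,0,0,0,0]]]' -1 30; python3 -c "
from h import *
st();goal((.474,.2755,.008),-20.8)"
```

```text
clock: 4.15
tool_pos: [0.4733, 0.2754, 0.007]
eef_rot: [0.695, -0.129, 0.13, -0.695]
contact_force: [-1.3, -1.4, 6.2]
opening: 0.106
t 4.15 p [0.4733 0.2754 0.007 ] F [-1.31 -1.41  6.22] M [-0.19 -0.09  0.05] op 0.106 q [-0.35  1.   -0.45  1.92  0.97  0.46 -0.32]
 row [0.0006, -0.001, 0.0004, -0.0, -0.0018, 0.0002] deg 0.3 mm 1.2
```

```bash
cat >> h.py <<'E'
STEM=np.array([.5354,-.0091,.1]);YAW=4.6;TX,TZ=-.0007,.007
def tcp(e,h,a,y=0.,yaw=None):
    """TCP so that eye_nose is at e(mm from stem along tray x), h mm over lid, y mm lateral, nose-down a deg"""
    yaw=YAW if yaw is None else yaw
    W=R.from_euler("z",YAW,degrees=True);S=R.from_euler("z",yaw,degrees=True)*R.from_euler("y",-a,degrees=True)
    return STEM+W.apply(np.array([e,y,h])/1e3)+S.apply([.066+TX,0,TZ])
def g(e,h,a,y=0.):goal(tcp(e,h,a,y),YAW,a,f"e{e} h{h} a{a}")
def where():
    "shutter state inferred from tool pose"
    s=r.get_state();M=R.from_quat(s["eef_rot"]).as_matrix();Sx,Sz,Sy=M[:,0],-M[:,1],M[:,2]
    en=s["tool_pos"]-Sx*(.066+TX)-Sz*TZ;d=R.from_euler("z",-YAW,degrees=True).apply(en-STEM)*1e3
    print("e,y,h",d.round(1),"tip",np.degrees(np.arcsin(Sx[2])).round(1),"yaw",np.degrees(np.arctan2(Sx[1],Sx[0])).round(1),"roll",np.degrees(np.arcsin(Sy[2])).round(1))
E
python3 -m handwheel '[[[0,-0.03,0,0,0,0],[0,-0.06,0,0,0,0],[0,-0.10,0,0,0,0],[0,-0.14,0,0,0,0],[0,-0.18,0,0,0,0],[0,-0.2,0,0,0,0],[0,-0.2,0,0,0,0],[0,-0.2,0,0,0,0]]]' - 45; python3 -c "
from h import *
st();where();g(-28,60,30)"
```

```text
clock: 4.82
tool_pos: [0.4735, 0.2754, 0.2073]
eef_rot: [-0.695, 0.129, -0.13, 0.695]
contact_force: [-0.4, 0.2, -1.0]
opening: 0.112
t 4.82 p [0.4735 0.2754 0.2073] F [-0.36  0.17 -0.96] M [-0.02 -0.13  0.02] op 0.112 q [-0.18  0.72 -0.74  1.82  0.63  0.85 -0.02]
e,y,h [-97.6 316.9 100.2] tip 0.1 yaw -21.2 roll 0.1
e-28 h60 a30 row [0.1829, 0.0086, -0.2321, 0.0371, -0.1399, -0.1633] deg 39.3 mm 295.7
```

```bash
python3 -m handwheel '[[[0.183,0.0086,-0.2321,0.0371,-0.1399,-0.1633],[0.183,0.0086,-0.2321,0.0371,-0.1399,-0.1633],[0.183,0.0086,-0.2321,0.0371,-0.1399,-0.1633],[0.183,0.0086,-0.2321,0.0371,-0.1399,-0.1633],[0.183,0.0086,-0.2321,0.0371,-0.1399,-0.1633],[0.183,0.0086,-0.2321,0.0371,-0.1399,-0.1633],[0.183,0.0086,-0.2321,0.0371,-0.1399,-0.1633],[0.183,0.0086,-0.2321,0.0371,-0.1399,-0.1633],[0.183,0.0086,-0.2321,0.0371,-0.1399,-0.1633],[0.183,0.0086,-0.2321,0.0371,-0.1399,-0.1633],[0.183,0.0086,-0.2321,0.0371,-0.1399,-0.1633],[0.183,0.0086,-0.2321,0.0371,-0.1399,-0.1633]]]'; python3 - <<'E'
from h import *
st();where();g(-28,25,30)
for n in("scene","top"):
    im=snapshot(n)[:,:,::-1];cv2.imwrite(f"pics/{n}1.png",im)
    u,v=w2px(STEM+[0.02,0,.03],n)[0].astype(int);c=im[v-45:v+45,u-50:u+50]
    cv2.imwrite(f"pics/c1{n}.png",cv2.resize(c,(400,360),interpolation=2))
cv2.imwrite("pics/c1.png",np.hstack([cv2.imread("pics/c1scene.png"),cv2.imread("pics/c1top.png")]))
E
```

```text
clock: 5.82
tool_pos: [0.5586, -0.0096, 0.1958]
eef_rot: [-0.676, -0.207, -0.154, 0.69]
contact_force: [-0.5, 0.6, -0.6]
opening: 0.107
t 5.82 p [ 0.5586 -0.0096  0.1958] F [-0.49  0.62 -0.6 ] M [0.09 0.4  0.03] op 0.107 q [ 0.29  0.63 -0.55  2.29  2.22  0.4  -0.61]
e,y,h [-30.2  -2.2  57.5] tip 29.6 yaw 4.4 roll -0.0
e-28 h25 a30 row [-0.0141, 0.0289, 0.0024, 0.0007, -0.001, -0.0023] deg 0.5 mm 32.2
```

View pics/c1.png

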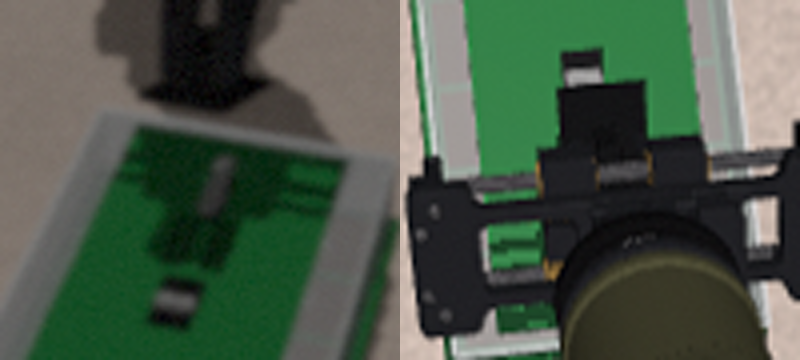

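Left crop (scene view): the tipped shutter hangs above the lid, with the stud head at (217,185) and the catch at (178,300). Right crop (top view): the shutter's tail edge runs from (558,88) to (642,82), with the catch just beyond it. I'll check where the shutter sits in the grip by projection.

```bash
python3 - <<'E'
from h import *
s=st();where()
M=R.from_quat(s["eef_rot"]).as_matrix();Sh=np.c_[M[:,0],M[:,2],-M[:,1]]
O=s["tool_pos"]-Sh@[TX,0,TZ]
for n in("top","scene"):
    u,v=w2px(STEM+[0.02,0,.03],n)[0].astype(int)
    off=400 if n=="top" else 0
    pts=[O+Sh@np.array(p) for p in([.035,.021,.004],[.035,-.021,.004],[-.074,.021,0],[-.074,-.021,0],[-.066,0,0])]
    pts+=[STEM+[0,0,.014],px2w([[339,216]],.105)[0]]
    print(n,[((p-[u-50,v-45])*4+[off,0]).round(0).tolist() for p in w2px(pts,n)])
E
```

```text
t 5.92 p [ 0.5592 -0.0059  0.1969] F [ 0.75 -0.   -1.31] M [0.09 0.38 0.  ] op 0.108 q [ 0.29  0.63 -0.56  2.29  2.22  0.4  -0.61]
e,y,h [-29.3   1.2  58.5] tip 29.7 yaw 4.7 roll 0.0
top [[554.0, 88.0], [643.0, 79.0], [570.0, 291.0], [653.0, 283.0], [610.0, 273.0], [601.0, 223.0], [584.0, 80.0]]
scene [[229.0, 108.0], [142.0, 93.0], [275.0, 87.0], [197.0, 73.0], [232.0, 82.0], [215.0, 183.0], [174.0, 298.0]]
```

```bash
python3 -c "
from h import *
g(-28,25,30)"; python3 -m handwheel '[[[-0.008,0.01,0,0,0,0],[-0.0150,0.0285,-0.001,0,0,-0.001],[-0.0150,0.0285,-0.001,0,0,-0.001],[-0.0150,0.0285,-0.001,0,0,-0.001],[-0.0150,0.0285,-0.001,0,0,-0.001],[-0.0150,0.0285,-0.001,0,0,-0.001]]]'; python3 -c "
from h import *
st();where();g(-28,5.5,30)"
```

```text
e-28 h25 a30 row [-0.0155, 0.0294, -0.0013, -0.0005, 0.0005, -0.0015] deg 0.3 mm 33.3
clock: 6.42
tool_pos: [0.5616, -0.0071, 0.1669]
eef_rot: [-0.675, -0.212, -0.155, 0.689]
contact_force: [0.8, 0.2, -0.5]
opening: 0.108
t 6.42 p [ 0.5616 -0.0071  0.1669] F [ 0.85  0.16 -0.5 ] M [ 0.07  0.35 -0.  ] op 0.108 q [ 0.32  0.72 -0.61  2.32  2.3   0.52 -0.67]
e,y,h [-26.6  -0.3  28. ] tip 30.1 yaw 4.8 roll -0.1
e-28 h5.5 a30 row [-0.0125, 0.019, 0.0001, -0.0001, 0.0007, 0.0008] deg 0.2 mm 22.7
```

```bash
python3 -m handwheel '[[[-0.005,0.008,0,0,0,0],[-0.0105,0.0155,0,0,0,0],[-0.0105,0.0155,0,0,0,0],[-0.0105,0.0155,0,0,0,0],[-0.0105,0.0155,0,0,0,0],[-0.0105,0.0155,0,0,0,0],[-0.0105,0.0155,0,0,0,0]]]'; for i in 1 2; do python3 -c "
from h import *
st();where();g(-28,5.5,30);snapshot('top')"; done
```

```text
clock: 7.0
tool_pos: [0.5604, -0.0081, 0.148]
eef_rot: [-0.675, -0.211, -0.156, 0.689]
contact_force: [-0.3, 0.9, -0.7]
opening: 0.106
t 7.0 p [ 0.5604 -0.0081  0.148 ] F [-0.26  0.86 -0.7 ] M [ 0.04  0.4  -0.02] op 0.106 q [ 0.33  0.77 -0.64  2.33  2.34  0.58 -0.7 ]
e,y,h [-27.9  -1.1   9.2] tip 30.1 yaw 4.7 roll -0.1
e-28 h5.5 a30 row [-0.0019, 0.0033, 0.001, 0.0002, 0.0004, 0.0008] deg 0.2 mm 3.9
t 7.05 p [ 0.5603 -0.0081  0.1478] F [0.38 0.44 0.35] M [ 0.08  0.39 -0.06] op 0.11 q [ 0.33  0.77 -0.64  2.33  2.34  0.58 -0.7 ]
e,y,h [-28.   -1.1   9. ] tip 30.1 yaw 4.7 roll -0.1
e-28 h5.5 a30 row [-0.0017, 0.0032, 0.001, 0.0002, 0.0004, 0.0007] deg 0.1 mm 3.8
```

```bash
python3 -m handwheel '[[[-0.001,0.0015,0.001,0,0,0],[-0.0018,0.0033,0.001,0,0,0],[-0.0018,0.0033,0.001,0,0,0],[-0.0018,0.0033,0.001,0,0,0],[-0.0018,0.0033,0.001,0,0,0]]]'; python3 -c "
from h import *
st();where();g(-15,5.5,30)"
```

```text
clock: 7.52
tool_pos: [0.5602, -0.007, 0.1434]
eef_rot: [-0.675, -0.211, -0.156, 0.69]
contact_force: [-0.6, -0.6, 0.7]
opening: 0.11
t 7.52 p [ 0.5602 -0.007   0.1434] F [-0.56 -0.63  0.67] M [ 0.1   0.3  -0.01] op 0.11 q [ 0.33  0.78 -0.64  2.33  2.34  0.59 -0.7 ]
e,y,h [-28.2   0.    4.7] tip 30.1 yaw 4.7 roll -0.0
e-15 h5.5 a30 row [0.0118, 0.006, -0.0001, 0.0001, 0.0003, 0.0004] deg 0.1 mm 13.2
```

```bash
python3 -m handwheel '[[[0.003,0.001,0,0,0,0],[0.006,0.0028,0,0,0,0],[0.009,0.0044,0,0,0,0],[0.0118,0.006,0,0,0,0],[0.0118,0.006,0,0,0,0],[0.0118,0.006,0,0,0,0]]]'; python3 -c "
from h import *
st();where();g(-7,5.5,30)"
```

```text
clock: 8.02
tool_pos: [0.5735, -0.006, 0.1443]
eef_rot: [-0.675, -0.211, -0.156, 0.689]
contact_force: [0.6, 0.1, 0.1]
opening: 0.109
t 8.02 p [ 0.5735 -0.006   0.1443] F [0.56 0.11 0.09] M [ 0.05  0.38 -0.02] op 0.109 q [ 0.32  0.78 -0.62  2.3   2.33  0.56 -0.68]
e,y,h [-14.7  -0.1   5.5] tip 30.1 yaw 4.7 roll -0.0
e-7 h5.5 a30 row [0.0067, 0.004, -0.0, 0.0002, 0.0003, 0.0005] deg 0.1 mm 7.8
```

No contact yet, so I go on to e = -7.

```bash
python3 -m handwheel '[[[0.002,0.001,0,0,0,0],[0.004,0.0025,0,0,0,0],[0.006,0.0035,0,0,0,0],[0.0067,0.004,0,0,0,0],[0.0067,0.004,0,0,0,0],[0.0067,0.004,0,0,0,0]]]'; python3 -c "
from h import *
st();where();g(-4,5.5,30)"
```

```text
clock: 8.52
tool_pos: [0.581, -0.0054, 0.1441]
eef_rot: [-0.675, -0.211, -0.156, 0.689]
contact_force: [-0.1, -0.5, -0.2]
opening: 0.112
t 8.52 p [ 0.581  -0.0054  0.1441] F [-0.11 -0.51 -0.17] M [ 0.02  0.39 -0.03] op 0.112 q [ 0.31  0.78 -0.61  2.27  2.31  0.54 -0.66]
e,y,h [-7.2 -0.   5.3] tip 30.1 yaw 4.7 roll -0.0
e-4 h5.5 a30 row [0.0029, 0.0015, -0.0, 0.0001, 0.0003, 0.0004] deg 0.1 mm 3.3
```

```bash
for i in 1 2 3 4; do echo; done; python3 -m handwheel '[[[0.0009,0.0005,0,0,0,0],[0.0018,0.001,0,0,0,0],[0.0018,0.001,0,0,0,0],[0.0018,0.001,0,0,0,0]]]'; python3 -c "
from h import *
st();where()"; python3 -m handwheel '[[[0.0009,0.0005,0,0,0,0],[0.0009,0.0005,0,0,0,0],[0.0009,0.0005,0,0,0,0]]]'; python3 -c "
from h import *
st();where()"
```

```text
clock: 8.85
tool_pos: [0.5832, -0.0053, 0.1442]
eef_rot: [-0.675, -0.211, -0.156, 0.689]
contact_force: [-0.4, 0.4, -0.3]
opening: 0.106
t 8.85 p [ 0.5832 -0.0053  0.1442] F [-0.44  0.36 -0.3 ] M [ 0.02  0.38 -0.02] op 0.106 q [ 0.31  0.78 -0.6   2.27  2.31  0.54 -0.66]
e,y,h [-5.1 -0.1  5.4] tip 30.1 yaw 4.7 roll -0.0
clock: 9.1
tool_pos: [0.5842, -0.0052, 0.1442]
eef_rot: [-0.675, -0.211, -0.156, 0.689]
contact_force: [0.4, -0.1, 0.0]
opening: 0.11
t 9.1 p [ 0.5842 -0.0052  0.1442] F [ 0.38 -0.11  0.  ] M [0.01 0.38 0.02] op 0.11 q [ 0.3   0.78 -0.6   2.27  2.31  0.53 -0.66]
e,y,h [-4.1 -0.1  5.4] tip 30.1 yaw 4.7 roll -0.0
```

```bash
for i in 1; do python3 -m handwheel '[[[0.0009,0.0005,0,0,0,0],[0.0009,0.0005,0,0,0,0],[0.0009,0.0005,0,0,0,0]]]'; python3 -c "
from h import *
st();where()"; done;  python3 -m handwheel '[[[0.0009,0.0005,0,0,0,0],[0.0009,0.0005,0,0,0,0],[0.0009,0.0005,0,0,0,0]]]'; python3 -c "
from h import *
st();where()"
```

```text
clock: 9.35
tool_pos: [0.5852, -0.0051, 0.1442]
eef_rot: [-0.675, -0.211, -0.156, 0.689]
contact_force: [0.5, -0.3, -0.9]
opening: 0.109
t 9.35 p [ 0.5852 -0.0051  0.1442] F [ 0.46 -0.29 -0.88] M [ 0.02  0.38 -0.07] op 0.109 q [ 0.3   0.78 -0.6   2.26  2.31  0.53 -0.65]
e,y,h [-3.  -0.1  5.4] tip 30.1 yaw 4.7 roll -0.0
clock: 9.6
tool_pos: [0.5859, -0.005, 0.1441]
eef_rot: [-0.675, -0.211, -0.155, 0.69]
contact_force: [-1.3, 1.4, 0.4]
opening: 0.11
t 9.6 p [ 0.5859 -0.005   0.1441] F [-1.31  1.37  0.43] M [-0.    0.59 -0.01] op 0.11 q [ 0.3   0.78 -0.6   2.26  2.31  0.53 -0.65]
e,y,h [-2.4 -0.1  5.3] tip 30.0 yaw 4.7 roll -0.0
```

Contact: the moment stepped from 0.38 to 0.59 at e = -2.5, so the stem is about 1.5 mm further out than the camera estimate. Next I lower the tail in stages, pivoting about eye_nose.

```bash
sed -i 's/^STEM=np.array(\[.5354,-.0091,.1\])/STEM=np.array([.5369,-.0090,.1])/' h.py; python3 -c "
from h import *
st();where()
for a,h in((27,5),(24,4.7),(21,4.2),(18,3.7),(15,3.3),(12,2.8),(9,2.3),(6,1.9),(3,1.5),(0,1)):g(-4.2,h,a)"
```

```text
t 9.6 p [ 0.5859 -0.005   0.1441] F [-1.31  1.37  0.43] M [-0.    0.59 -0.01] op 0.11 q [ 0.3   0.78 -0.6   2.26  2.31  0.53 -0.65]
e,y,h [-3.9 -0.   5.3] tip 30.0 yaw 4.7 roll -0.0
e-4.2 h5 a27 row [-0.0001, 0.0036, -0.0, 0.0001, 0.0003, 0.0169] deg 3.0 mm 3.6
e-4.2 h4.7 a24 row [-0.0002, 0.0073, -0.0, 0.0001, 0.0003, 0.0336] deg 6.0 mm 7.3
e-4.2 h4.2 a21 row [-0.0005, 0.0112, -0.0, 0.0001, 0.0003, 0.0502] deg 9.0 mm 11.2
e-4.2 h3.7 a18 row [-0.001, 0.015, -0.0, 0.0001, 0.0003, 0.0669] deg 12.0 mm 15.0
e-4.2 h3.3 a15 row [-0.0017, 0.0188, -0.0, 0.0001, 0.0003, 0.0836] deg 15.0 mm 18.8
e-4.2 h2.8 a12 row [-0.0026, 0.0226, -0.0, 0.0002, 0.0003, 0.1002] deg 18.0 mm 22.7
e-4.2 h2.3 a9 row [-0.0036, 0.0264, -0.0, 0.0002, 0.0003, 0.1169] deg 21.0 mm 26.6
e-4.2 h1.9 a6 row [-0.0048, 0.03, -0.0, 0.0002, 0.0003, 0.1336] deg 24.0 mm 30.4
e-4.2 h1.5 a3 row [-0.0061, 0.0336, -0.0, 0.0002, 0.0003, 0.1502] deg 27.0 mm 34.1
e-4.2 h1 a0 row [-0.0077, 0.0372, 0.0, 0.0002, 0.0003, 0.1669] deg 30.0 mm 38.0
```

```bash
python3 -m handwheel '[[[0,0.0018,0,0,0,0.008],[-0.0001,0.0036,0,0,0,0.0169],[-0.0002,0.0054,0,0,0,0.025],[-0.0002,0.0073,0,0,0,0.0336],[-0.0004,0.0092,0,0,0,0.042],[-0.0005,0.0112,0,0,0,0.0502],[-0.0005,0.0112,0,0,0,0.0502],[-0.0005,0.0112,0,0,0,0.0502]]]';  python3 -c "
from h import *
st();where()
for a,h in((18,3.9),(15,3.4),(12,3),(9,2.5),(7,2.2)):g(-4.2,h,a)"
```

```text
clock: 10.27
tool_pos: [0.5912, -0.0045, 0.1342]
eef_rot: [-0.69, -0.158, -0.101, 0.699]
contact_force: [-1.7, -0.3, -0.0]
opening: 0.105
t 10.27 p [ 0.5912 -0.0045  0.1342] F [-1.69 -0.33 -0.04] M [-0.16  0.42  0.03] op 0.105 q [ 0.07  0.73 -0.22  2.12  2.    0.16 -0.39]
e,y,h [-3.9 -0.   4.2] tip 21.1 yaw 4.7 roll -0.1
e-4.2 h3.9 a18 row [-0.0001, 0.0037, -0.0001, 0.0005, 0.0006, 0.017] deg 3.1 mm 3.7
e-4.2 h3.4 a15 row [-0.0002, 0.0076, -0.0001, 0.0006, 0.0006, 0.0336] deg 6.1 mm 7.6
e-4.2 h3 a12 row [-0.0004, 0.0114, -0.0001, 0.0006, 0.0006, 0.0503] deg 9.1 mm 11.4
e-4.2 h2.5 a9 row [-0.0008, 0.0153, -0.0001, 0.0006, 0.0006, 0.067] deg 12.1 mm 15.3
e-4.2 h2.2 a7 row [-0.0012, 0.0178, -0.0001, 0.0006, 0.0006, 0.0781] deg 14.1 mm 17.9
```

```bash
python3 -m handwheel '[[[0,0.0018,0,0,0,0.008],[-0.0001,0.0037,0,0,0,0.017],[-0.0001,0.0056,0,0,0,0.025],[-0.0002,0.0076,0,0,0,0.0336],[-0.0002,0.0076,0,0,0,0.0336],[-0.0002,0.0076,0,0,0,0.0336]]]';  python3 -c "
from h import *
st();where()
for a,h in((12,3),(9,2.5),(7,2.2),(4,1.6)):g(-4.2,h,a)"
```

```text
clock: 10.77
tool_pos: [0.5918, -0.0033, 0.1267]
eef_rot: [-0.697, -0.12, -0.061, 0.704]
contact_force: [1.0, -0.3, -1.2]
opening: 0.111
t 10.77 p [ 0.5918 -0.0033  0.1267] F [ 1.02 -0.3  -1.23] M [ 0.01  0.04 -0.04] op 0.111 q [ 0.17  0.76 -0.39  2.01  1.1   0.3   0.52]
e,y,h [-6.2  1.1  3.3] tip 14.7 yaw 4.8 roll 0.0
e-4.2 h3 a12 row [0.0021, 0.0039, -0.0013, -0.0002, 0.0009, 0.0151] deg 2.7 mm 4.6
e-4.2 h2.5 a9 row [0.0021, 0.0078, -0.0013, -0.0002, 0.0009, 0.0318] deg 5.7 mm 8.2
e-4.2 h2.2 a7 row [0.002, 0.0104, -0.0013, -0.0002, 0.0009, 0.0429] deg 7.7 mm 10.7
e-4.2 h1.6 a4 row [0.0016, 0.0144, -0.0013, -0.0002, 0.0009, 0.0595] deg 10.7 mm 14.6
```

```bash
python3 -m handwheel '[[[0,0,0,0,0,0],[0,0,0,0,0,0]]]';  python3 -c "
from h import *
st();where()
for a,h in((14.7,3.3),(12,3),(9,2.5),(7,2.2),(4,1.6)):g(-4.2,h,a)"
```

```text
clock: 10.93
tool_pos: [0.594, -0.0049, 0.1271]
eef_rot: [-0.697, -0.12, -0.065, 0.704]
contact_force: [0.1, -0.8, -1.7]
opening: 0.113
t 10.93 p [ 0.594  -0.0049  0.1271] F [ 0.08 -0.84 -1.66] M [-0.03  0.12  0.  ] op 0.113 q [ 0.17  0.76 -0.39  2.01  1.11  0.3   0.51]
e,y,h [-4.  -0.4  3.4] tip 15.0 yaw 4.5 roll 0.0
e-4.2 h3.3 a14.7 row [-0.0002, 0.0004, 0.0005, -0.0, -0.0003, 0.0019] deg 0.3 mm 0.7
e-4.2 h3 a12 row [-0.0, 0.0038, 0.0005, -0.0, -0.0003, 0.0169] deg 3.0 mm 3.9
e-4.2 h2.5 a9 row [-0.0001, 0.0077, 0.0005, -0.0, -0.0003, 0.0336] deg 6.0 mm 7.8
e-4.2 h2.2 a7 row [-0.0002, 0.0103, 0.0005, -0.0, -0.0003, 0.0447] deg 8.0 mm 10.3
e-4.2 h1.6 a4 row [-0.0006, 0.0143, 0.0005, -0.0, -0.0003, 0.0613] deg 11.0 mm 14.4
```

Settled back in contact at e = -4.0, so I carry on lowering.

```bash
python3 -m handwheel '[[[0,0.0019,0,0,0,0.0085],[0,0.0038,0,0,0,0.017],[0,0.0058,0,0,0,0.025],[-0.0001,0.0077,0,0,0,0.0336],[-0.0002,0.0103,0,0,0,0.0447],[-0.0006,0.0143,0,0,0,0.0613],[-0.0006,0.0143,0,0,0,0.0613],[-0.0006,0.0143,0,0,0,0.0613],[-0.0006,0.0143,0,0,0,0.0613]]]';  python3 -c "
from h import *
st();where()
for a,h in((2,1.2),(0,.8),(0,0.3)):g(-4.2,h,a)"
```

```text
clock: 11.68
tool_pos: [0.5968, -0.0045, 0.113]
eef_rot: [-0.706, -0.054, 0.004, 0.706]
contact_force: [0.5, -0.2, -0.4]
opening: 0.11
t 11.68 p [ 0.5968 -0.0045  0.113 ] F [ 0.49 -0.24 -0.41] M [ 0.09 -0.06  0.01] op 0.11 q [ 0.28  0.87 -0.61  1.81  0.82  0.66  0.83]
e,y,h [-4.6 -0.4  1.5] tip 4.0 yaw 4.6 roll -0.1
e-4.2 h1.2 a2 row [0.0006, 0.0026, 0.0004, 0.0007, 0.0003, 0.0113] deg 2.0 mm 2.7
e-4.2 h0.8 a0 row [0.0007, 0.0053, 0.0004, 0.0007, 0.0002, 0.0224] deg 4.0 mm 5.4
e-4.2 h0.3 a0 row [0.0007, 0.0058, 0.0004, 0.0007, 0.0002, 0.0224] deg 4.0 mm 5.9
```

```bash
python3 -m handwheel '[[[0.0003,0.0026,0,0.0003,0,0.0113],[0.0005,0.005,0,0.0006,0,0.0224],[0.0005,0.005,0,0.0006,0,0.0224],[0.0005,0.005,0,0.0006,0,0.0224]]]';  python3 -c "
from h import *
st();where();g(-4,0,0)"; python3 -m handwheel '[[[0,0.001,0,0,0,0],[0,0.001,0,0,0,0],[0,0.001,0,0,0,0]]]';  python3 -c "
from h import *
st();where();g(-4,0,0)"
```

```text
clock: 12.02
tool_pos: [0.5981, -0.0044, 0.1084]
eef_rot: [0.707, 0.029, -0.028, -0.707]
contact_force: [0.6, 0.0, 0.8]
opening: 0.107
t 12.02 p [ 0.5981 -0.0044  0.1084] F [0.62 0.05 0.81] M [-0.03 -0.3  -0.03] op 0.107 q [ 0.29  0.9  -0.65  1.74  0.75  0.76  0.9 ]
e,y,h [-3.9 -0.4  1.3] tip 0.1 yaw 4.6 roll -0.0
e-4 h0 a0 row [-0.0001, 0.0014, 0.0003, 0.0, 0.0002, 0.0003] deg 0.1 mm 1.4
clock: 12.27
tool_pos: [0.598, -0.0043, 0.1076]
eef_rot: [-0.706, -0.029, 0.029, 0.707]
contact_force: [1.0, -0.0, 0.7]
opening: 0.109
t 12.27 p [ 0.598  -0.0043  0.1076] F [ 0.97 -0.01  0.69] M [-0.1  -0.36 -0.02] op 0.109 q [ 0.29  0.9  -0.65  1.74  0.75  0.76  0.9 ]
e,y,h [-4.  -0.2  0.5] tip 0.0 yaw 4.6 roll 0.0
e-4 h0 a0 row [0.0, 0.0006, 0.0002, -0.0001, 0.0002, 0.0] deg 0.1 mm 0.6
```

```bash
python3 -m handwheel '[[[-0.003,0.0003,0,0,0,0],[-0.006,0.0003,0,0,0,0],[-0.009,0.0003,0,0,0,0],[-0.012,0.0003,0,0,0,0],[-0.015,0.0003,0,0,0,0],[-0.018,0.0003,0,0,0,0],[-0.019,0.0003,0,0,0,0],[-0.019,0.0003,0,0,0,0],[-0.019,0.0003,0,0,0,0]]]';  python3 -c "
from h import *
st();where();g(-26,0,0)"
```

```text
clock: 13.02
tool_pos: [0.579, -0.0055, 0.1073]
eef_rot: [-0.706, -0.028, 0.029, 0.707]
contact_force: [0.9, 0.6, 6.2]
opening: 0.108
t 13.02 p [ 0.579  -0.0055  0.1073] F [0.87 0.63 6.2 ] M [ 0.07 -0.71  0.03] op 0.108 q [ 0.29  0.88 -0.64  1.8   0.77  0.73  0.88]
e,y,h [-23.    0.1   0.4] tip -0.0 yaw 4.6 roll 0.1
e-26 h0 a0 row [-0.003, 0.0003, -0.0001, -0.0003, 0.0002, -0.0002] deg 0.1 mm 3.0
```

```bash
python3 -m handwheel '[[[-0.001,-0.0003,0,0,0,0],[-0.002,-0.0003,0,0,0,0],[-0.0025,-0.0003,0,0,0,0],[-0.0025,-0.0003,0,0,0,0]]]';  python3 -c "
from h import *
st();where()"; python3 -m handwheel '[[[-0.001,0,0,0,0,0],[-0.001,0,0,0,0,0],[-0.001,0,0,0,0,0]]]';  python3 -c "
from h import *
st();where()"
```

```text
clock: 13.35
tool_pos: [0.5766, -0.0058, 0.1073]
eef_rot: [-0.706, -0.028, 0.029, 0.707]
contact_force: [2.6, 0.4, 5.4]
opening: 0.109
t 13.35 p [ 0.5766 -0.0058  0.1073] F [2.61 0.38 5.36] M [ 0.11 -0.91 -0.05] op 0.109 q [ 0.29  0.88 -0.64  1.81  0.77  0.72  0.87]
e,y,h [-25.5   0.    0.4] tip -0.0 yaw 4.6 roll 0.1
clock: 13.6
tool_pos: [0.5756, -0.0059, 0.1073]
eef_rot: [-0.706, -0.028, 0.029, 0.707]
contact_force: [3.1, -0.5, 4.3]
opening: 0.108
t 13.6 p [ 0.5756 -0.0059  0.1073] F [ 3.08 -0.46  4.33] M [ 0.11 -0.97  0.07] op 0.108 q [ 0.29  0.88 -0.64  1.81  0.77  0.72  0.87]
e,y,h [-26.5  -0.    0.4] tip -0.0 yaw 4.6 roll 0.1
```

```bash
python3 -m handwheel '[[[-0.0007,-0.0003,0,0,0,0],[-0.0007,-0.0003,0,0,0,0],[-0.0007,-0.0003,0,0,0,0]]]';  python3 -c "
from h import *
st();where()"; python3 -m handwheel '[[[-0.0007,-0.0002,0,0,0,0],[-0.0007,-0.0002,0,0,0,0],[-0.0007,-0.0002,0,0,0,0]]]';  python3 - <<'E'
from h import *
st();where()
im=snapshot("scene")[:,:,::-1];snapshot("top")
u,v=w2px(STEM+[0.04,0,.01],"scene")[0].astype(int);cv2.imwrite("pics/c2.png",cv2.resize(im[v-50:v+50,u-65:u+65],(780,600),interpolation=2))
st()
E
```

```text
clock: 13.85
tool_pos: [0.5748, -0.006, 0.1074]
eef_rot: [-0.706, -0.028, 0.029, 0.707]
contact_force: [3.3, 0.3, 3.0]
opening: 0.113
t 13.85 p [ 0.5748 -0.006   0.1074] F [3.28 0.27 2.98] M [ 0.12 -1.06  0.03] op 0.113 q [ 0.29  0.88 -0.64  1.81  0.77  0.72  0.87]
e,y,h [-27.3  -0.1   0.5] tip -0.1 yaw 4.6 roll 0.1
clock: 14.1
tool_pos: [0.5746, -0.006, 0.1075]
eef_rot: [-0.706, -0.028, 0.029, 0.707]
contact_force: [6.0, 0.8, 0.9]
opening: 0.109
t 14.1 p [ 0.5746 -0.006   0.1075] F [6.05 0.8  0.87] M [ 0.19 -1.41  0.02] op 0.109 q [ 0.29  0.88 -0.64  1.81  0.77  0.72  0.87]
e,y,h [-27.5  -0.    0.5] tip -0.0 yaw 4.6 roll 0.1
t 14.2 p [ 0.5746 -0.006   0.1075] F [5.78 0.64 1.04] M [ 0.16 -1.45  0.01] op 0.107 q [ 0.29  0.88 -0.64  1.81  0.77  0.72  0.87]
```

View pics/c2.png

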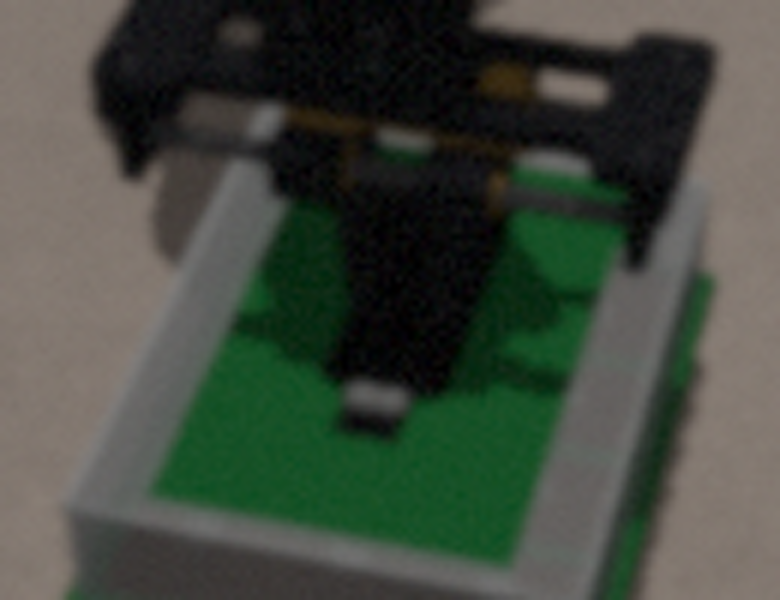

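The stop is clear (Fx 6 N after a 23.5 mm stroke, as expected), and the catch shows directly behind the tail at crop pixel (375,400). I relieve the force, release, lift away and check.

```bash
python3 -m handwheel '[[[0.0004,0.0001,0,0,0,0],[0.0004,0.0001,0,0,0,0]]]' - 10; python3 -m handwheel '[[[0,0,0,0,0,0],[0,0,0,0,0,0],[0,0,0,0,0,0],[0,0,0,0,0,0],[0,0,0,0,0,0],[0,0,0,0,0,0]]]' -0.1; python3 -m handwheel '[[[0,-0.01,0,0,0,0],[0,-0.03,0,0,0,0],[0,-0.06,0,0,0,0],[0,-0.09,0,0,0,0],[0,-0.12,0,0,0,0],[-0.03,-0.14,0,0,0,0],[-0.07,-0.14,0,0,0,0],[-0.11,-0.14,0,0,0,0],[-0.15,-0.14,0,0,0,0],[-0.18,-0.14,0,0,0,0],[-0.18,-0.14,0,0,0,0]]]'; python3 - <<'E'
from h import *
st()
c=[]
for n in("scene","top"):
    im=snapshot(n)[:,:,::-1];u,v=w2px(STEM+[0.035,0,.01],n)[0].astype(int)
    c.append(cv2.resize(im[v-45:v+45,u-30:u+30],(400,600),interpolation=2));print(n,u,v)
cv2.imwrite("pics/c3.png",np.hstack(c))
E
```

```text
clock: 14.37
tool_pos: [0.5746, -0.0069, 0.1072]
eef_rot: [0.707, 0.028, -0.029, -0.706]
contact_force: [5.1, -0.5, 0.2]
opening: 0.116
clock: 14.87
tool_pos: [0.5739, -0.006, 0.1074]
eef_rot: [-0.706, -0.028, 0.029, 0.707]
contact_force: [-0.4, -0.0, 1.3]
opening: 0.45
clock: 15.78
tool_pos: [0.3876, -0.0225, 0.248]
eef_rot: [0.708, 0.026, -0.032, -0.705]
contact_force: [-0.4, 0.5, -0.2]
opening: 0.452
t 15.78 p [ 0.3876 -0.0225  0.248 ] F [-0.39  0.5  -0.22] M [ 0.06 -0.14 -0.04] op 0.452 q [ 0.51  0.48 -0.84  2.19  0.56  0.71  0.94]
scene 299 235
top 342 234
```

View pics/c3.png

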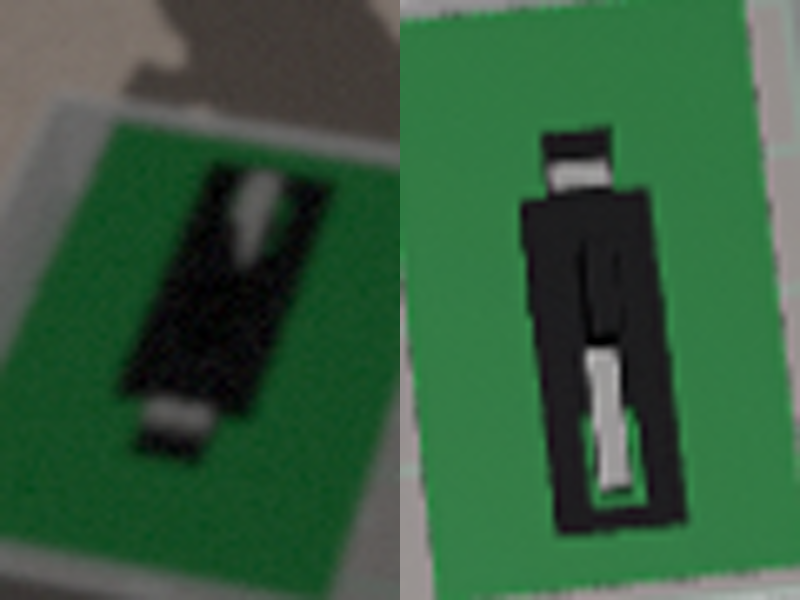

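The catch's full 8 mm top shows behind the tail, at top (338.7, 215.4). Before the fit it was at (339, 215.5), so it is up. The shutter lies flat around the stud under the head, and the arm is clear.

```bash
python3 -m handwheel '[[[0,0,0,0,0,0],[0,0,0,0,0,0],[0,0,0,0,0,0]]]'; python3 -c "
from h import *
st();print(job.finish_job())"
```

```text
clock: 16.13
tool_pos: [0.3965, -0.0203, 0.2479]
eef_rot: [-0.706, -0.028, 0.029, 0.707]
contact_force: [-0.2, 0.2, 0.8]
opening: 0.449
t 16.13 p [ 0.3965 -0.0203  0.2479] F [-0.21  0.21  0.82] M [ 0.01 -0.09  0.02] op 0.449 q [ 0.51  0.48 -0.84  2.18  0.56  0.71  0.94]
the job is handed in; nothing more can be done
None
```

I fitted the black shutter onto the tray and handed the job in at about 16 s of the 56 s allowed; no verdict was reported.

- **Fit:** I gripped the shutter by its rib, tipped it 30° nose-down and drew the eye under the head until it touched the stem. The stem was about 1.5 mm past the camera estimate. I then lowered the tail until the shutter was flat and slid it about 23.5 mm until it stopped against the stem, with 6 N felt there. The most I read at the wrist was about 6 N in any direction.
- **Last checks:** After release, the pictures show the shutter flat around the stud under the head and in line with the tray. The catch's whole top is visible behind the tail, at the same pixel as before the fit, so it is up. The arm was clear and still, with only sensor noise on the force reading.
- **Disagreements and gaps:** None of these checks failed. While the tail was being lowered, the arm's wrist swung over and the measured pose was briefly about 2 mm off; it settled back before I went on. I did not check the pot, bottle and brush in a final picture, but the arm's path stayed away from them.

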